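# Hold the pencil sharpener's clamp open at full draw

### The arm

A 7-joint arm with a two-finger parallel gripper is mounted at the origin on a cart in front of the work surface, level with it; the furniture and walls round the work are solid. World frame = base frame: x ahead of the robot, y to its left, z up, the work surface at z = 0. Lengths are in m, angles in rad, forces in N, time in s.
With the tool pointing down it reaches from about 0.4 to 0.85 m from the base axis. Payload 4.5 kg.
Tool frame: the origin (TCP) lies at the very end of the fingers, on their centre line; the grasp point (between the pads) lies 19 mm behind it; z points along the fingers, y is the line along which they close (so a half turn about z gives the same grasp; the last joint's range is limited). The gripper opens to 85 mm and grips with 20 to 120 N. Pads are 22 mm wide; open, the fingers measure 114 mm over their backs; the gripper's body (76 mm by 85 mm) begins 54 mm behind the grasp point. The pads swing forward as they close: fully open they stand 13 mm farther back than shut.
Start: joints at [-1.186, 0.689, -0.195, 1.565, 0.157, 0.902, -0.215], TCP at [0.215, 0.587, 0.198] pointing down, gripper open.
Joint ranges: [-3.01, 3.01], [-0.46, 2.08], [-1.47, 1.51], [0.13, 2.56], [-1, 4.14], [0.04, 2.09], [-2.66, 2.66]. Speed limits (rad/s): [2.57, 2.57, 3.14, 3.14, 3.14, 3.14, 3.14].

### API

Orientations are given as [roll, pitch, yaw] about the fixed x, y, z axes, in that order (R = Rz(yaw) Ry(pitch) Rx(roll)).
In Python, from bench import manip gives the robot as it stands.
- The arm moves only by the tool apply_moves, never from a script. Its argument "commands" is a list of rows, each a list of 5 numbers: the shift along the tool's x, y, z in cm, then the turn about the tool's z in units of 5 degrees (1.0 is 5 degrees), then the opening, from -1 (shut) to 1 (fully open). A call has exactly 10 rows; each row shifts and turns the commanded pose from where the row before left it, along the tool's axes as they then stand; what a row does not reach is not made up. A row lasts 1/12 s, in which the tool goes at most 41.7 mm and 7.16 degrees, less where a joint would pass 70% of its speed; a pose out of reach is approached as far as the arm can. A call with a gripper value outside its range is refused whole. The fingers move at their own pace and stop on an object; the grip force is fixed at half the most. Time passes only in rows, so rows that do not move let the fingers close, or fill a call up. It gives the time, the measured TCP pose, the force, the opening and the grip force at its end, in the units of the state.
- manip.observe(): the state, without advancing time (a new reading comes with each control period).
- manip.capture(name): name is "scene" or "top" or "wrist"; returns a dict with "color" (480x640x3 uint8, blue, green, red), "depth" (480x640 float32, m along the optical axis (not along the pixel's ray), 0 where there is no reading), "camera_matrix" (3x3 intrinsics, pixels), "extrinsics" (4x4, takes a point from camera to world coordinates); the wrist camera has in their place "tool_from_camera" (4x4, takes a point from camera to tool coordinates, whose origin is the TCP and whose axes are the flange's). Camera axes: x right, y up, looking along -z (the intrinsics and any distortion apply to the point x, -y, -z); pixel columns grow to the right and rows downward; lengths in m; the calibration is good to about 2 mm. A picture is of the moment at which its call begins: read the wrist's pose just before it.
- manip.close_job(): hands the job in; it is judged then, once.
The state is a dict: "time": time; "joint_positions": joint angles; "dq": joint speeds; "joint_torque": joint torques, N m; "ee_pos": TCP position; "eef_rot": TCP orientation; "force": force on the tool from outside, world axes, zero at the start; "moment": the same for the moment, N m; "finger_gap": finger opening in m; "grasp_force": force on a finger pad.
Only numpy, scipy, OpenCV 4.12 (cv2) and the standard library are available. Lean on these libraries where they do the work, as an engineer would, in place of code of your own. Each camera call takes 0.05 s, during which the arm holds its last target. There are 200 camera calls.

### The job

I have a pencil ready in my hand: pinch the two clamp levers on top of the crank pencil sharpener fully together, pull its sprung front straight out all the way to its stop, and keep both like that for at least three seconds so that I can slide the pencil in. Finish while still holding it there - do not let go at the end - and leave the pencil, eraser, tin and mug around it where they are.

Things in the scene. Friction and masses are not known exactly. Their poses are not given: they have to be found in the camera images.
- sharpener: desk pencil sharpener, pencil hole in front, crank behind: grey arched housing 98 x 68 mm, 100 mm high, on a black foot 112 x 84 mm held to the desk by suction (it cannot move). Origin: centre of the underside. x points from the front back to the crank, z up; the front faces -x. Its black front plate is 70 mm wide, top 101 mm above the desk.
- grip (a point): point midway between the finger tabs of the two clamp levers, at the height to grip them, carried by the front: at x -65.5, y 0, z +130 mm in the sharpener's frame when the front is home, same axes. The tabs stand one on its +y and one on its -y side: steel plates 20 mm long along x (centred on this point), 6 mm thick, 107 to 145 mm above the desk.
- front (a joint): how far the front plate, with its levers, is pulled out along the sharpener's -x, m: 0 = home against the housing, 0.042 = its stop. A spring draws it home with 4 N at 0, rising to 7 N at the stop; let go, it runs back.
- lever_left (a joint): pinch angle of the clamp lever on the +y side, rad: 0 = at rest, tabs splayed like a V, outer faces 45 mm apart at grip height, 50 at the tips; 0.20 = fully pinched at its stop, outer faces parallel, 27 mm apart. Pivot 44 mm below the grip point; springs back: 3 N at grip height at rest, 6 N pinched. A mechanism inside makes both levers move together.
- lever_right (a joint): the same for the lever on the -y side, rad: 0 = at rest, 0.20 = fully pinched.
- pencil: green pencil, 160 mm long, 7 mm thick, lying to the -y side of the sharpener; leave it alone. Origin: centre of its underside, length along its y.
- eraser: eraser 21 x 45 x 12 mm, lying beyond the pencil on the -y side; leave it alone. Origin: centre of its underside.
- clip_tin: round lidded tin, 71 mm across, 33 mm high, on the +y side of the sharpener; leave it alone. Origin: centre of its underside.
- mug: mug 78 mm across, 101 mm high with a handle, on the desk farther to the +y side; leave it alone. Origin: centre of its underside.
Things that resemble listed ones, but are neither listed nor needed, are in the scene too. Leave any red look-alike of the sharpener alone.

How it is judged:
On the way:
1. the front is kept out at its stop with the clamp levers pinched together for three seconds (value of joint front above 0.038 m and value of joint each of lever_left, lever_right above 0.16 rad), for 3 s.
At the end, for the whole second after the job is handed in: the fingers still hold the sharpener's front at its stop (pulled out more than 38 of 42 mm) and both clamp levers pinched (each more than 0.16 of 0.20 rad), with at least 3 N of finger contact; pencil, eraser, tin and mug within 20 mm of where they were (all of step 1 and contact force between the fingers and sharpener above 3 N and distance of each of pencil, eraser, clip_tin, mug from where it was at the start of the episode below 0.02 m); the arm keeps its last pose, push and grip.
It fails at once if the pencil, eraser, tin or mug is knocked out of its place (more than 30 mm) (distance of any of pencil, eraser, clip_tin, mug from where it was at the start of the episode above 0.03 m).
It also fails if it takes over 35 s, if anything falls off the work surface, if the arm or the gripper's body presses on something with over 40 N, if the wrist force passes 120 N, or if a joint passes its speed limit or range.

## Working session

There is one attempt and no reset: what is moved stays moved. The work goes in short steps, Python scripts to look and compute and a tool call to move; the robot and the scene stay as the last step left them, time stands still between calls to the robot, and variables do not carry over. Pictures are saved under pics/ and viewed, at most 10 in all, crops included, and the job is handed in when it is done.

Besides the shell and the picture viewer there is one more tool, called after "Emit:" in YAML: its name, and indented under it one key for each argument. apply_moves: Moves the arm, as the interface text tells. Its arguments: {"type":"object","properties":{"commands":{"type":"array"}},"required":["commands"]}

```bash
mkdir -p pics
python3 - <<'E'
from bench import manip
import numpy as np, cv2
s=manip.observe(); print({k:np.round(v,3) for k,v in s.items()})
for n in("scene","top"):
    c=manip.capture(n); np.savez(n+".npz",**c); cv2.imwrite(f"pics/{n}.png",c["color"])
E
```

```text
{'time': np.float64(0.0), 'joint_positions': array([-1.186,  0.69 , -0.195,  1.566,  0.157,  0.903, -0.215]), 'dq': array([ 0.   , -0.002,  0.001, -0.002,  0.001,  0.   , -0.   ]), 'joint_torque': array([ 0.0000e+00, -5.3960e+01, -1.2670e+00, -1.5854e+01,  9.0000e-03,
        1.0000e-02,  0.0000e+00]), 'ee_pos': array([0.215, 0.586, 0.197]), 'eef_rot': array([-3.14 ,  0.   ,  2.791]), 'force': array([0.501, 0.859, 0.047]), 'moment': array([0.03 , 0.002, 0.002]), 'grasp_force': np.float64(0.0), 'finger_gap': np.float64(0.085)}
```

View pics/top.png

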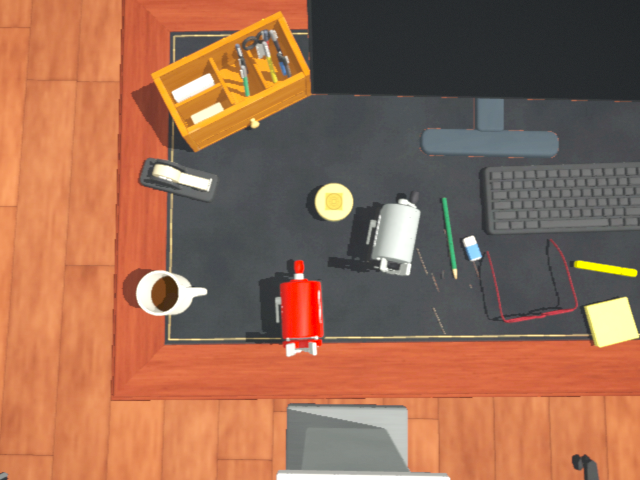

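View pics/scene.png

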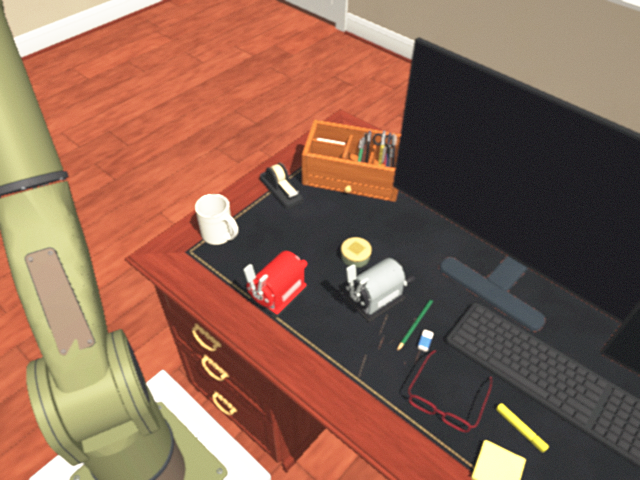

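The top view shows the grey sharpener at about (397,237), with its levers at (397,268) facing the robot. The red look-alike is at (301,315), the tin at (334,202), the pencil at (449,238), the eraser at (473,249) and the mug at (163,293).

```bash
cat > h.py <<'E'
import numpy as np
def cloud(c,T=None):
    d=c["depth"];K=c["camera_matrix"];v,u=np.mgrid[:480,:640]
    p=np.stack([(u-K[0,2])/K[0,0]*d,-(v-K[1,2])/K[1,1]*d,-d,np.ones_like(d)],-1)
    return (p@(c["extrinsics"] if T is None else T).T)[...,:3]
E
python3 - <<'E'
from h import *
import cv2
c=dict(np.load("top.npz"));P=cloud(c)
for n,(u,v) in dict(sh=(397,237),red=(301,315),tin=(334,202),pencil=(449,238),mug=(163,293),desk=(360,300)).items(): print(n,P[v,u].round(3))
img=c["color"]; cv2.imwrite("pics/crop.png",cv2.resize(img[180:300,340:460],None,fx=5,fy=5,interpolation=cv2.INTER_NEAREST))
R=P[180:300,350:435]
def rect(m,t):
    q=R[m][:,:2].astype(np.float32)*1000; print(t,len(q),cv2.minAreaRect(q), q.mean(0))
z=R[...,2]
x=R[...,1]
rect((z>.035)&(z<.107),"body");rect((z>.085)&(z<.107),"top");rect(z>.112,"levers");rect(z>.13,"lev hi")
for v in range(255,280): print(v,' '.join('%3d'%(1000*P[v,u,2]) for u in range(378,416)))
s=dict(np.load("scene.npz"));Q=cloud(s)
m=(abs(Q[...,0]-P[237,397,0]+.03)<.12)&(abs(Q[...,1]-P[237,397,1])<.06)&(Q[...,2]>.112)
q=Q[m]; print(len(q),q.mean(0),q.min(0),q.max(0)); print(np.unique(np.argwhere(m)[:,0])[[0,-1]],np.unique(np.argwhere(m)[:,1])[[0,-1]])
E
```

```text
sh [ 0.581 -0.053  0.102]
red [0.442 0.114 0.099]
tin [0.654 0.057 0.037]
pencil [ 0.592 -0.165  0.007]
mug [0.479 0.375 0.033]
desk [ 0.471  0.005 -0.001]
body 2627 ((595.2556762695312, -41.141387939453125), (159.33502197265625, 131.5263214111328), 2.3752880096435547) [588.98035  -53.366234]
top 1923 ((578.5396728515625, -54.875701904296875), (59.90494918823242, 124.26703643798828), 79.60099029541016) [584.71844 -54.81926]
levers 229 ((502.152587890625, 11.813407897949219), (40.685970306396484, 170.5637969970703), 22.96829605102539) [510.35175  -23.118658]
lev hi 166 ((502.152587890625, 11.813407897949219), (40.685970306396484, 170.5637969970703), 22.96829605102539) [505.16537  -13.149416]
255  85  90  91  89  93  89  97  95  95 101  97  96 100 101 102 100  97 100 102 103 101 102 102  99  96  96  94  95  94  94  90  86  88  82   0  -1   2   2
256  81  81  83  85  85  94  93  92  97  99  97  99 102  99  97 102  97 100 101 100 100 100  95 100  98  99  91  96  94  89  87  86  86  80   0   2   1   0
257  73  69  75  74  83  83  84  86  95  91  98  96  98 100  99 101 105  97 102 101 100 
[... 2941 characters left out ...]
3   0   0   5  -1  -2   4   5   0   0   4  -1  -1   0   2   2  -1   2   6  -2   0   5   1  -1
277   1  -1   0   0   6   1   0  -2   0   1   2   1   0   0  -2   1   2   1   1   4   5  -2  -1   3   2   0  -2   2   3   0 1139   0  -1   0   0   2   0   0
278   3   2   2   4   0   1   3   3   2   3   0   2  -1   2   0   4   0   0   0   0   3   0  -3   3   2   2   0   2   2   1   0   0   3   0   0   1   0   3
279   1   3   0  -1   0   3  -2  -3  -1   0   2   0  -1   0   0   1  -2   0  -1   1  -3   2   0   3   0   0   0  -2   0  -1   2  -2   2   3   3   5   2   1
182 [ 0.52351373 -0.04063253  0.13021436] [ 0.50982557 -0.06824442  0.11222014] [ 0.53845753 -0.01797535  0.14556742]
[265 289] [346 367]
```

View pics/crop.png

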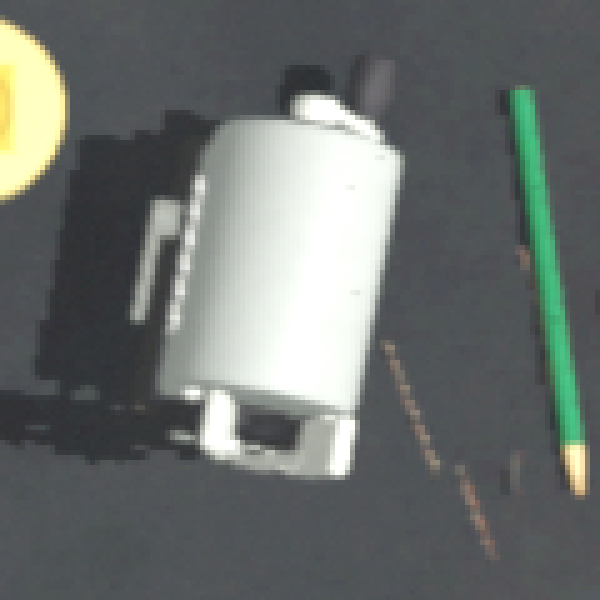

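The crop shows the left tab at about (218,425) and the right tab at about (327,440). The housing axis is tilted about 10° clockwise.

Run:
```python
from h import *
import cv2
P=cloud(dict(np.load("top.npz")))
Q=cloud(dict(np.load("scene.npz")))
def tabs(P):
    m=(P[...,2]>.139)&(P[...,2]<.15)&(abs(P[...,0]-.52)<.05)&(abs(P[...,1]+.045)<.05)
    q=P[m]; n=q[:,1]>-.045
    L,R=q[n],q[~n]
    # tab direction
    f=lambda a:(np.linalg.svd(a[:,:2]-a[:,:2].mean(0))[2][0])
    for a in(L,R):
        d=f(a); d*=np.sign(d[0]); r=cv2.minAreaRect((a[:,:2]*1000).astype(np.float32))
        print(len(a),a.mean(0).round(4),"dir",np.degrees(np.arctan2(d[1],d[0])).round(1),r)
tabs(P);tabs(Q)
# housing: fit cylinder ridge via points z .09-.105 behind the front
q=P[180:300,350:435].reshape(-1,3);q=q[(q[:,2]>.092)&(q[:,2]<.108)&(q[:,0]>.55)&(q[:,0]<.62)]
a=np.c_[np.ones(len(q)),q[:,0],q[:,1],q[:,1]**2,q[:,0]*q[:,1],q[:,0]**2]
xs=np.linspace(.555,.615,7);cy=[]
for x in xs:
    k=abs(q[:,0]-x)<.006; p=np.polyfit(q[k,1],q[k,2],2); cy.append(-p[1]/2/p[0])
print(np.round(cy,4)); p=np.polyfit(xs,cy,1); print("ridge yaw",np.degrees(np.arctan(p[0])),"y at .522",np.polyval(p,.522))
```

```text
43 [ 0.5299 -0.0233  0.1444] dir -11.9 ((530.0755615234375, -23.50214385986328), (6.1590166091918945, 19.27324104309082), 78.07998657226562)
52 [ 0.522  -0.0652  0.144 ] dir -10.5 ((522.0504760742188, -65.51779174804688), (7.154348373413086, 19.296693801879883), 80.00272369384766)
26 [ 0.5281 -0.0228  0.1421] dir -10.3 ((528.3923950195312, -22.62427520751953), (7.9472126960754395, 20.37957191467285), 85.53473663330078)
26 [ 0.5194 -0.0646  0.1418] dir -6.9 ((520.3440551757812, -64.17894744873047), (7.271799564361572, 21.290945053100586), 86.5889892578125)
[-0.05   -0.0527 -0.0542 -0.056  -0.058  -0.0593 -0.0617]
ridge yaw -10.556024708243203 y at .522 -0.04425367064242619
```

Emit:
apply_moves:
  commands:
    - [0, 0, 0, -1, 1]
    - [0, 0, 0, -0.92, 1]
    - [-1, -1.3, 0, 0, 1]
    - [-2, -2.7, 0, 0, 1]
    - [-2, -2.7, 0, 0, 1]
    - [-2, -2.7, 0, 0, 1]
    - [-2, -2.7, 0, 0, 1]
    - [-2, -2.7, 0, 0, 1]
    - [-2, -2.7, 0, 0, 1]
    - [-2, -2.7, 0, 0, 1]

```text
time: 0.93
ee_pos: [0.3258, 0.3592, 0.1981]
eef_rot: [-3.141, -0.0, 2.959]
force: [0.3, -0.0, -0.0]
finger_gap: 0.0857
grasp_force: 0.0
```

Emit:
apply_moves:
  commands:
    - [-2, -2.7, 0, 0, 1]
    - [-2, -2.7, 0, 0, 1]
    - [-2, -2.7, 0, 0, 1]
    - [-2, -2.7, 0, 0, 1]
    - [-2, -2.7, 0, 0, 1]
    - [-2, -2.7, 0, 0, 1]
    - [-2, -2.7, 0, 0, 1]
    - [-2, -2.7, 0, 0, 1]
    - [-2, -2.7, 0, 0, 1]
    - [-1, -1.3, 0, 0, 1]

```text
time: 1.77
ee_pos: [0.4668, 0.0697, 0.1979]
eef_rot: [-3.139, 0.0, 2.953]
force: [0.4, 0.4, 0.9]
finger_gap: 0.0853
grasp_force: 0.0
```

```bash
cat > go.py <<'E'
from bench import manip
from h import *
from scipy.spatial.transform import Rotation as R
s=manip.observe(); r=R.from_euler("xyz",s["eef_rot"]);t=np.array([.5255,-.044,.116])
print(s["time"],s["ee_pos"].round(4),s["eef_rot"].round(3),s["joint_positions"].round(2),s["force"].round(1),s["finger_gap"],s["grasp_force"])
print("tool cm to go",(100*r.inv().apply(t-s["ee_pos"])).round(2))
E
python3 go.py
```

```text
1.7667 [0.4668 0.0697 0.1979] [-3.139  0.     2.953] [-0.04  0.5  -0.31  2.01  0.25  0.67  0.87] [0.4 0.4 0.9] 0.08534085777066684 0.0
tool cm to go [ -7.9  -10.04   8.22]
```

Emit:
apply_moves:
  commands:
    - [-1.4, -1.8, 0, 0, 1]
    - [-1.4, -1.8, 0, 0, 1]
    - [-1.4, -1.8, 0, 0, 1]
    - [-1.4, -1.8, 0, 0, 1]
    - [-1.2, -1.6, 0, 0, 1]
    - [-0.7, -0.8, 0, 0, 1]
    - [-0.4, -0.4, 0, 0, 1]
    - [0, 0, 0, 0, 1]
    - [0, 0, 0, 0, 1]
    - [0, 0, 0, 0, 1]

```text
time: 2.6
ee_pos: [0.5245, -0.0363, 0.1983]
eef_rot: [3.141, -0.001, 2.961]
force: [-0.7, 1.2, -0.3]
finger_gap: 0.0854
grasp_force: 0.0
```

```bash
python3 go.py
python3 - <<'E'
from bench import manip
from h import *
from scipy.spatial.transform import Rotation as R
import cv2
s=manip.observe();c=manip.capture("wrist");cv2.imwrite("pics/w1.png",c["color"])
T=np.eye(4);T[:3,:3]=R.from_euler("xyz",s["eef_rot"]).as_matrix();T[:3,3]=s["ee_pos"]
P=cloud(c,T@c["tool_from_camera"])
m=(P[...,2]>.139)&(P[...,2]<.15)&(abs(P[...,0]-.525)<.04)&(abs(P[...,1]+.044)<.045)&(c["depth"]>0)
n,l,st,_=cv2.connectedComponentsWithStats(m.astype(np.uint8))
for i in range(1,n):
    if st[i,4]>30:
        a=P[l==i]; print(st[i],a.mean(0).round(4),cv2.minAreaRect((a[:,:2]*1000).astype(np.float32)))
E
```

```text
2.6 [ 0.5245 -0.0363  0.1983] [ 3.141e+00 -1.000e-03  2.961e+00] [ 0.19  0.57 -0.33  1.86  0.26  0.75  1.11] [-0.7  1.2 -0.3] 0.08543370565458522 0.0
tool cm to go [-0.24 -0.74  8.23]
[267 235  12  34 358] [ 0.5204 -0.0646  0.1426] ((521.0916137695312, -65.01868438720703), (6.511519432067871, 19.874744415283203), 77.83946228027344)
[340 236  12  33 351] [ 0.5286 -0.0228  0.1426] ((529.1213989257812, -22.62644386291504), (6.528666019439697, 19.331708908081055), 80.05401611328125)
```

View pics/w1.png

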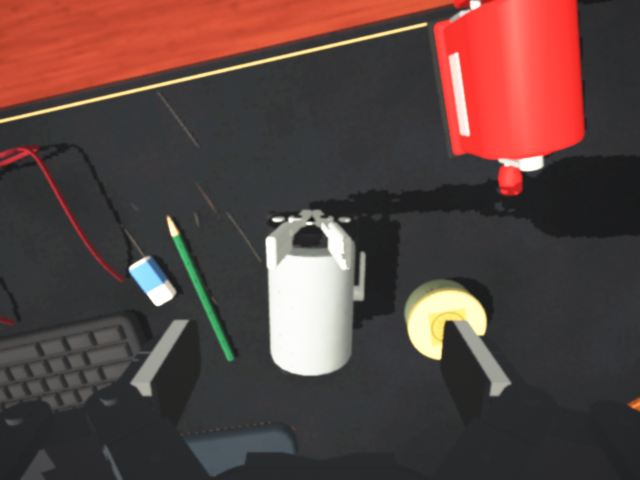

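The wrist view shows both tabs at about (273,252) and (346,252), with the axis vertical in the image. The tab midpoint measures (0.525, -0.044), which agrees with the top view.

Emit:
apply_moves:
  commands:
    - [-0.2, -0.7, 0, 0, 1]
    - [0, 0, 0, 0, 1]
    - [0, 0, 1.2, 0, 1]
    - [0, 0, 1.4, 0, 1]
    - [0, 0, 1.4, 0, 1]
    - [0, 0, 1.4, 0, 1]
    - [0, 0, 1.4, 0, 1]
    - [0, 0, 0.9, 0, 1]
    - [0, 0, 0.5, 0, 1]
    - [0, 0, 0, 0, 1]

```text
time: 3.48
ee_pos: [0.5251, -0.0453, 0.1155]
eef_rot: [-3.141, -0.002, 2.959]
force: [-0.2, -0.3, -0.3]
finger_gap: 0.0854
grasp_force: 0.0
```

```bash
python3 go.py
```

```text
3.4833 [ 0.5251 -0.0453  0.1155] [-3.141e+00 -2.000e-03  2.959e+00] [ 0.16  0.69 -0.27  1.94  0.33  0.56  1.06] [-0.2 -0.3 -0.3] 0.08542424878913123 0.0
tool cm to go [-0.01  0.13 -0.05]
```

Emit:
apply_moves:
  commands:
    - [0, 0.1, 0, 0, 0.4]
    - [0, 0, 0, 0, 0]
    - [0, 0, 0, 0, -0.3]
    - [0, 0, 0, 0, -1]
    - [0, 0, 0, 0, -1]
    - [0, 0, 0, 0, -1]
    - [0, 0, 0, 0, -1]
    - [0, 0, 0, 0, -1]
    - [0, 0, 0, 0, -1]
    - [0, 0, 0, 0, -1]

```text
time: 4.32
ee_pos: [0.5259, -0.0443, 0.1163]
eef_rot: [3.142, -0.0, 2.958]
force: [0.2, 0.8, -0.5]
finger_gap: 0.0002
grasp_force: 0.0
```

```bash
python3 go.py
```

```text
4.3167 [ 0.5259 -0.0443  0.1163] [ 3.142 -0.     2.958] [ 0.16  0.69 -0.27  1.93  0.33  0.56  1.06] [ 0.2  0.8 -0.5] 0.00020129542587814304 0.0
tool cm to go [0.05 0.02 0.03]
```

The gap is zero with no grip force, so the fingers did not hold the tabs. I'll look again.

Run:
```python
from bench import manip
import cv2,numpy as np
for n in("wrist","scene","top"):
    c=manip.capture(n);np.savez(n+"2.npz",**c);i=c["color"]
    if n=="wrist": a=i[130:430,120:520]
    if n=="scene": b=cv2.resize(i[220:330,310:430],(400,367))
    if n=="top": d=cv2.resize(i[180:300,340:460],(400,400))
cv2.imwrite("pics/v2.png",np.vstack([cv2.resize(a,(800,600))[100:400,:],np.hstack([b[60:360],d[100:400]])]))
```

```text
(no output)
```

View pics/v2.png

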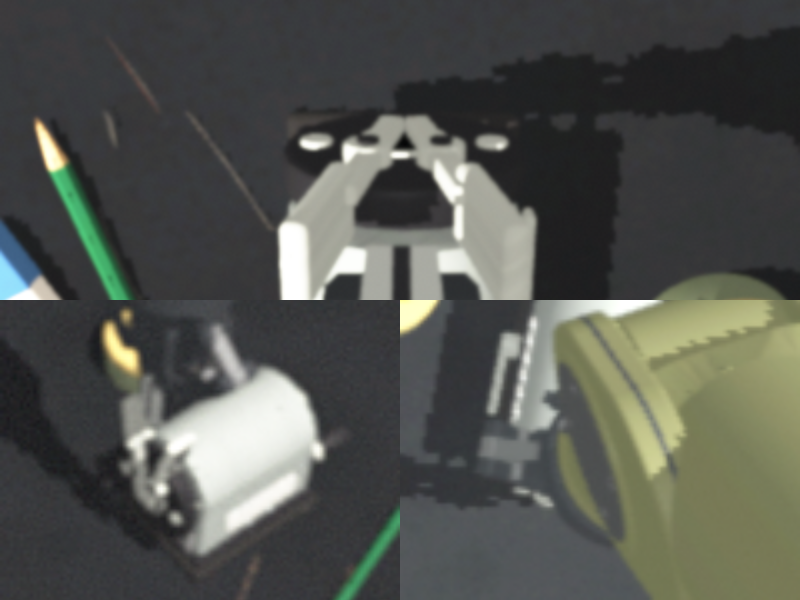

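Run:
```python
from h import *
import cv2
from bench import manip
from scipy.spatial.transform import Rotation as R
s=manip.observe()
c=dict(np.load("wrist2.npz"));P=cloud(c,c["tool_from_camera"])*1000
print(c["tool_from_camera"].round(3))
cv2.imwrite("pics/w2.png",c["color"])
for v in range(230,440,10): print(v,[tuple(P[v,u].round().astype(int).tolist()) for u in (262,285,306,320,332,355,380)])
```

```text
[[-0.001  0.952  0.307  0.079]
 [ 1.     0.001  0.002 -0.   ]
 [ 0.001  0.307 -0.952 -0.175]
 [ 0.     0.     0.     1.   ]]
230 [(-6, -43, 116), (-6, -26, 116), (-6, -11, 118), (-6, -1, 117), (-6, 8, 118), (-6, 25, 118), (-6, 43, 117)]
240 [(-14, -44, 117), (1, -22, 71), (1, -10, 72), (7, -1, 52), (7, 6, 50), (0, 21, 74), (-14, 43, 117)]
250 [(-21, -44, 116), (2, -21, 49), (9, -8, 28), (2, -1, 49), (9, 5, 30), (0, 19, 54), (-22, 43, 118)]
260 [(-1, -33, 41), (0, -20, 37), (7, -8, 18), (1, -1, 36), (4, 5, 26), (0, 18, 37), (-1, 32, 40)]
270 [(-7, -33, 42), (11, -16, -3), (1, -8, 21), (0, -1, 22), (0, 5, 22), (10, 15, -1), (-5, 32, 37)]
280 [(-45, -45, 117), (9, -16, -10), (-2, -8, 16), (-3, -1, 16), (-2, 5, 16), (6, 15, -3), (-45, 44, 117)]
290 [(10, -24, -24), (5, -16, -12), (-9, -8, 18), (-8, -1, 16), (-8, 5, 16), (1, 15, -4), (11, 23, -25)]
300 [(7, -23, -26), (0, -16, -12), (-17, -8, 25), (-18, -1, 25), (-17, 5, 23), (-4, 15, -4), (7, 23, -27)]
310 [(3, -23, -27), (-4, -16, -13), (11, -6, -43), (12, -1, -44), (11, 4, -42), (-9, 15, -4), (3, 23, -26)]
320 [(-1, -24, -27), (7, -13,
[... 598 characters left out ...]
3, -80), (12, 9, -79), (-126, 48, 119)]
380 [(7, -17, -77), (11, -10, -83), (13, -4, -85), (2, -1, -70), (13, 3, -85), (12, 9, -83), (8, 16, -78)]
390 [(12, -15, -88), (12, -9, -88), (12, -4, -88), (-2, -1, -70), (12, 2, -88), (12, 8, -88), (12, 15, -87)]
400 [(16, -13, -97), (12, -9, -91), (12, -4, -91), (-5, -1, -70), (9, 3, -87), (12, 8, -91), (17, 13, -97)]
410 [(17, -13, -101), (17, -8, -101), (11, -4, -94), (-8, -1, -70), (1, 3, -81), (17, 7, -101), (17, 12, -101)]
420 [(17, -13, -104), (17, -8, -104), (9, -4, -95), (-87, -1, 16), (-3, 3, -81), (18, 7, -105), (18, 12, -105)]
430 [(17, -12, -107), (17, -7, -107), (-6, -4, -82), (-95, -1, 17), (-6, 3, -82), (17, 7, -107), (16, 12, -106)]
```

View pics/w2.png

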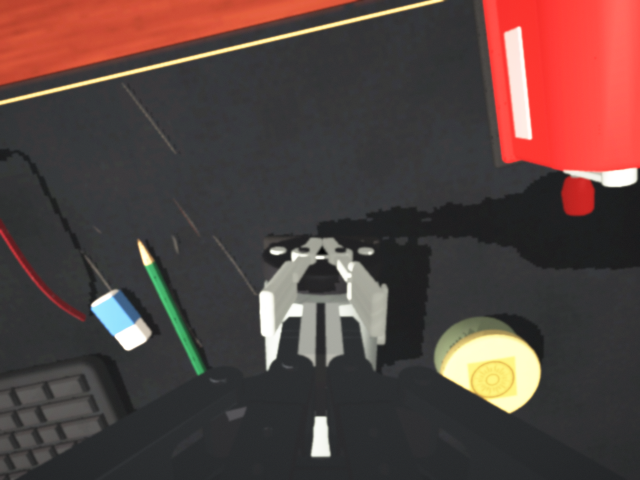

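The tabs sit at tool y ±23, unpinched. The closed fingers (grey strips, columns 305–335, rows 303–360) appear to end about 40 mm above the TCP, higher than the tab tops. I'll check this with the scene camera.

Run:
```python
from h import *
from bench import manip
from scipy.spatial.transform import Rotation as R
s=manip.observe(); r=R.from_euler("xyz",s["eef_rot"])
c=dict(np.load("scene2.npz"));o=dict(np.load("scene.npz"))
ch=(abs(c["depth"]-o["depth"])>.02)&(c["depth"]>0)
for n in("scene2","wrist2"):
    d=dict(np.load(n+".npz")); T=np.eye(4)
    if n=="scene2": Q=r.inv().apply((cloud(d).reshape(-1,3)-s["ee_pos"]))*1000; Q=Q[ch.ravel()]
    else: Q=cloud(d,d["tool_from_camera"]).reshape(-1,3)*1000
    k=(abs(Q[:,0])<25)&(abs(Q[:,1])<14)
    for z in range(-110,30,5):
        q=Q[k&(abs(Q[:,2]-z)<2.5)]
        if len(q): print(n,z,len(q),q.min(0).round().astype(int),q.max(0).round().astype(int))
```

```text
scene2 -110 15 [  11  -13 -111] [  19   13 -108]
scene2 -105 16 [  11  -13 -107] [  19   13 -103]
scene2 -100 17 [   6  -14 -102] [ 19  11 -98]
scene2 -95 5 [  6   3 -97] [ 16   7 -94]
scene2 -90 9 [ -5 -14 -91] [ 14  10 -88]
scene2 -85 24 [-10 -14 -87] [ 15  14 -83]
scene2 -80 23 [-12 -14 -82] [ 15  12 -78]
scene2 -75 13 [  8 -14 -77] [ 14  13 -73]
scene2 -70 12 [  9 -14 -72] [ 13  10 -68]
scene2 -65 12 [  5 -13 -67] [ 13   5 -63]
scene2 -60 20 [  3 -13 -62] [ 13  12 -58]
scene2 -55 14 [  4 -14 -57] [ 13   7 -53]
scene2 -50 23 [ -2 -13 -52] [ 13  14 -48]
scene2 -45 19 [ -5 -14 -47] [ 13  12 -43]
scene2 -40 14 [ -7 -12 -42] [ 13   4 -38]
scene2 -35 5 [  7  -6 -37] [ 12   5 -33]
wrist2 -110 2787 [   9  -14 -112] [  19   14 -108]
wrist2 -105 2066 [   7  -14 -107] [  19   14 -103]
wrist2 -100 1529 [   1  -14 -102] [ 18  14 -98]
wrist2 -95 276 [  0 -14 -97] [ 17  14 -93]
wrist2 -90 1199 [ -8 -14 -92] [ 13  14 -88]
wrist2 -85 1346 [-12 -14 -87] [ 13  14 -83]
wrist2 -80 1890 [-12 -14 -82] [ 15  14 -78]
wrist2 -75 688 [ -7 -14 -77] [ 14  13 -73]
wrist2 -70 1116 [-11 -12 -72] [ 12  11 -68]
wrist2 -65 536 [  6 -14 -67] [ 12  13 -63]
wrist2 -60 716 [  6 -14 -62] [ 12  13 -58]
wrist2 -55 623 [  6 -14 -57] [ 12  13 -53]
wrist2 -50 577 [  6 -14 -52] [ 12  13 -48]
wrist2 -45 519 [  6 -14 -47] [ 12  13 -43]
wrist2 -40 364 [  6 -13 -42] [ 12  12 -38]
wrist2 -35 30 [ 10  -7 -37] [ 11   6 -36]
wrist2 -5 10 [ -7 -14  -4] [  9 -14  -3]
wrist2 0 287 [ -8 -14  -2] [10 14  2]
wrist2 5 227 [ -9 -14   3] [11 14  7]
wrist2 10 114 [ -3 -14   8] [10 13 12]
wrist2 15 921 [-11 -14  13] [ 8 14 17]
wrist2 20 748 [-24 -14  18] [ 8 14 22]
wrist2 25 568 [-18 -14  23] [ 9 14 27]
```

Both cameras agree that the real finger ends are about 36 mm behind the reported TCP: pads span z -70 to -36 and the body starts at -109. The tool must therefore sit 41 mm lower, at TCP z of about 0.075. I'll reopen above the tabs, then descend.

Emit:
apply_moves:
  commands:
    - [0, 0, 0, 0, 1]
    - [0, 0, 0, 0, 1]
    - [0, 0, 0, 0, 1]
    - [0, 0, 0, 0, 1]
    - [0, 0, 0, 0, 1]
    - [0, 0, 0, 0, 1]
    - [0, 0, 0, 0, 1]
    - [0, 0, 0, 0, 1]
    - [0, 0, 0, 0, 1]
    - [0, 0, 0, 0, 1]

```text
time: 5.3
ee_pos: [0.5259, -0.0443, 0.1163]
eef_rot: [3.142, -0.0, 2.958]
force: [-0.5, 0.2, -0.2]
finger_gap: 0.0854
grasp_force: 0.0
```

Emit:
apply_moves:
  commands:
    - [0, 0, 0.5, 0, 1]
    - [0, 0, 0.5, 0, 1]
    - [0, 0, 0.5, 0, 1]
    - [0, 0, 0.5, 0, 1]
    - [0, 0, 0.5, 0, 1]
    - [0, 0, 0.5, 0, 1]
    - [0, 0, 0.5, 0, 1]
    - [0, 0, 0.4, 0, 1]
    - [0, 0, 0.2, 0, 1]
    - [0, 0, 0, 0, 1]

```text
time: 6.13
ee_pos: [0.5256, -0.0442, 0.0748]
eef_rot: [-3.142, -0.001, 2.959]
force: [-0.4, -0.3, 0.8]
finger_gap: 0.0856
grasp_force: 0.0
```

```bash
python3 go.py
```

```text
6.1333 [ 0.5256 -0.0442  0.0748] [-3.142e+00 -1.000e-03  2.959e+00] [ 0.13  0.76 -0.23  1.96  0.36  0.46  1.03] [-0.4 -0.3  0.8] 0.08560648025570299 0.0
tool cm to go [ 0.02  0.02 -4.12]
```

Emit:
apply_moves:
  commands:
    - [0, 0, 0, 0, 0.4]
    - [0, 0, 0, 0, 0]
    - [0, 0, 0, 0, -0.3]
    - [0, 0, 0, 0, -1]
    - [0, 0, 0, 0, -1]
    - [0, 0, 0, 0, -1]
    - [0, 0, 0, 0, -1]
    - [0, 0, 0, 0, -1]
    - [0, 0, 0, 0, -1]
    - [0, 0, 0, 0, -1]

```text
time: 6.97
ee_pos: [0.5269, -0.0437, 0.0765]
eef_rot: [3.141, 0.002, 2.958]
force: [-1.5, 1.2, 8.5]
finger_gap: 0.0242
grasp_force: 60.1
```

```bash
python3 go.py
```

```text
6.9667 [ 0.5269 -0.0437  0.0765] [3.141e+00 2.000e-03 2.958e+00] [ 0.13  0.76 -0.23  1.96  0.36  0.46  1.03] [-1.5  1.2  8.5] 0.024160092143505545 60.12968301773071
tool cm to go [ 0.13 -0.05 -3.95]
```

Emit:
apply_moves:
  commands:
    - [0.3, 0, 0, 0, -1]
    - [0.4, 0, 0, 0, -1]
    - [0.5, 0, 0, 0, -1]
    - [0.5, 0, 0, 0, -1]
    - [0.5, 0, 0, 0, -1]
    - [0.5, 0, 0, 0, -1]
    - [0.5, 0, 0, 0, -1]
    - [0.5, 0, 0, 0, -1]
    - [0.3, 0, 0, 0, -1]
    - [0.2, 0, 0, 0, -1]

```text
time: 7.8
ee_pos: [0.4888, -0.0363, 0.0765]
eef_rot: [3.139, 0.008, 2.958]
force: [7.3, -0.8, 5.3]
finger_gap: 0.024
grasp_force: 59.7
```

```bash
python3 go.py
```

```text
7.8 [ 0.4888 -0.0363  0.0765] [3.139 0.008 2.958] [ 0.1   0.73 -0.2   2.08  0.38  0.36  0.99] [ 7.3 -0.8  5.3] 0.024025671753495327 59.65299189090729
tool cm to go [-3.78 -0.08 -3.92]
```

Emit:
apply_moves:
  commands:
    - [0.1, 0, 0, 0, -1]
    - [0.1, 0, 0, 0, -1]
    - [0.1, 0, 0, 0, -1]
    - [0.1, 0, 0, 0, -1]
    - [0.1, 0, 0, 0, -1]
    - [0, 0, 0, 0, -1]
    - [0, 0, 0, 0, -1]
    - [0, 0, 0, 0, -1]
    - [0, 0, 0, 0, -1]
    - [0, 0, 0, 0, -1]

```text
time: 8.63
ee_pos: [0.4855, -0.0357, 0.0765]
eef_rot: [3.139, 0.01, 2.957]
force: [7.5, -0.5, 3.2]
finger_gap: 0.0239
grasp_force: 59.5
```

```bash
python3 go.py;python3 - <<'E'
from bench import manip
import cv2
from h import *
c=manip.capture("wrist");cv2.imwrite("pics/w3.png",c["color"])
c=manip.capture("scene");cv2.imwrite("pics/s3.png",cv2.resize(c["color"][220:340,300:420],(600,600)))
E
```

```text
8.6333 [ 0.4855 -0.0357  0.0765] [3.139 0.01  2.957] [ 0.1   0.72 -0.19  2.09  0.38  0.35  0.98] [ 7.5 -0.5  3.2] 0.02386044999078552 59.49185907840729
tool cm to go [-4.12 -0.08 -3.91]
```

View pics/s3.png

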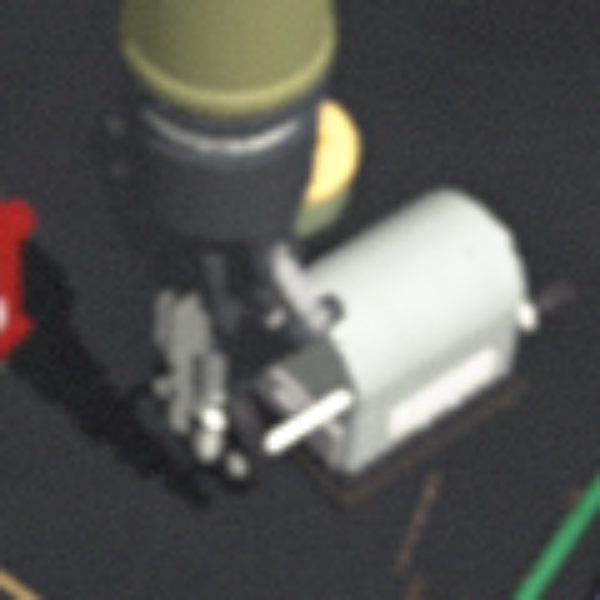

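View pics/w3.png

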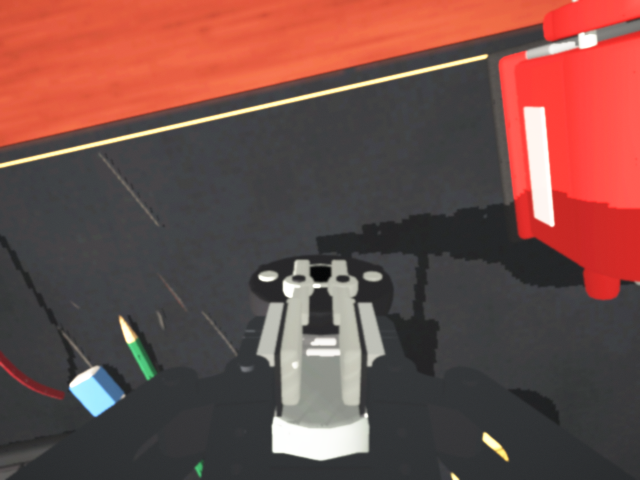

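The front is drawn out on its rods, and the levers are parallel between the pads (columns 290–350). I'll pull a little more until the force shows the stop.

Emit:
apply_moves:
  commands:
    - [0.1, 0, 0, 0, -1]
    - [0, 0, 0, 0, -1]
    - [0.1, 0, 0, 0, -1]
    - [0, 0, 0, 0, -1]
    - [0.1, 0, 0, 0, -1]
    - [0, 0, 0, 0, -1]
    - [0, 0, 0, 0, -1]
    - [0, 0, 0, 0, -1]
    - [0, 0, 0, 0, -1]
    - [0, 0, 0, 0, -1]

```text
time: 9.57
ee_pos: [0.4855, -0.0356, 0.0765]
eef_rot: [3.138, 0.015, 2.957]
force: [13.3, -2.1, -2.4]
finger_gap: 0.0238
grasp_force: 59.2
```

```bash
python3 go.py
```

```text
9.5667 [ 0.4855 -0.0356  0.0765] [3.138 0.015 2.957] [ 0.1   0.72 -0.19  2.1   0.38  0.34  0.98] [13.3 -2.1 -2.4] 0.02383317894973126 59.19583261013031
tool cm to go [-4.15 -0.07 -3.89]
```

The tool did not move and the force rose to 13 N, so the front is at its stop. Now I'll hold.

Emit:
apply_moves:
  commands:
    - [0, 0, 0, 0, -1]
    - [0, 0, 0, 0, -1]
    - [0, 0, 0, 0, -1]
    - [0, 0, 0, 0, -1]
    - [0, 0, 0, 0, -1]
    - [0, 0, 0, 0, -1]
    - [0, 0, 0, 0, -1]
    - [0, 0, 0, 0, -1]
    - [0, 0, 0, 0, -1]
    - [0, 0, 0, 0, -1]

```text
time: 10.4
ee_pos: [0.4855, -0.0356, 0.0765]
eef_rot: [3.138, 0.015, 2.957]
force: [13.7, -2.6, -2.3]
finger_gap: 0.0236
grasp_force: 59.2
```

Emit:
apply_moves:
  commands:
    - [0, 0, 0, 0, -1]
    - [0, 0, 0, 0, -1]
    - [0, 0, 0, 0, -1]
    - [0, 0, 0, 0, -1]
    - [0, 0, 0, 0, -1]
    - [0, 0, 0, 0, -1]
    - [0, 0, 0, 0, -1]
    - [0, 0, 0, 0, -1]
    - [0, 0, 0, 0, -1]
    - [0, 0, 0, 0, -1]

```text
time: 11.23
ee_pos: [0.4854, -0.0356, 0.0765]
eef_rot: [3.138, 0.015, 2.957]
force: [14.0, -2.9, -2.2]
finger_gap: 0.0239
grasp_force: 59.2
```

Emit:
apply_moves:
  commands:
    - [0, 0, 0, 0, -1]
    - [0, 0, 0, 0, -1]
    - [0, 0, 0, 0, -1]
    - [0, 0, 0, 0, -1]
    - [0, 0, 0, 0, -1]
    - [0, 0, 0, 0, -1]
    - [0, 0, 0, 0, -1]
    - [0, 0, 0, 0, -1]
    - [0, 0, 0, 0, -1]
    - [0, 0, 0, 0, -1]

```text
time: 12.07
ee_pos: [0.4855, -0.0356, 0.0765]
eef_rot: [3.138, 0.015, 2.957]
force: [13.6, -3.5, -3.2]
finger_gap: 0.0241
grasp_force: 59.2
```

Emit:
apply_moves:
  commands:
    - [0, 0, 0, 0, -1]
    - [0, 0, 0, 0, -1]
    - [0, 0, 0, 0, -1]
    - [0, 0, 0, 0, -1]
    - [0, 0, 0, 0, -1]
    - [0, 0, 0, 0, -1]
    - [0, 0, 0, 0, -1]
    - [0, 0, 0, 0, -1]
    - [0, 0, 0, 0, -1]
    - [0, 0, 0, 0, -1]

```text
time: 12.9
ee_pos: [0.4854, -0.0355, 0.0765]
eef_rot: [3.138, 0.015, 2.957]
force: [13.1, -2.6, -2.0]
finger_gap: 0.0239
grasp_force: 59.2
```

Emit:
apply_moves:
  commands:
    - [0, 0, 0, 0, -1]
    - [0, 0, 0, 0, -1]
    - [0, 0, 0, 0, -1]
    - [0, 0, 0, 0, -1]
    - [0, 0, 0, 0, -1]
    - [0, 0, 0, 0, -1]
    - [0, 0, 0, 0, -1]
    - [0, 0, 0, 0, -1]
    - [0, 0, 0, 0, -1]
    - [0, 0, 0, 0, -1]

```text
time: 13.73
ee_pos: [0.4855, -0.0356, 0.0765]
eef_rot: [3.138, 0.015, 2.957]
force: [13.9, -2.7, -3.1]
finger_gap: 0.0241
grasp_force: 59.2
```

```bash
python3 go.py; python3 -c "
from bench import manip
print(manip.close_job())"
```

```text
13.7333 [ 0.4855 -0.0356  0.0765] [3.138 0.015 2.957] [ 0.1   0.72 -0.19  2.1   0.38  0.34  0.98] [13.9 -2.7 -3.1] 0.024094005165209233 59.19530510902405
tool cm to go [-4.15 -0.07 -3.89]
the job is handed in; nothing more can be done
None
```

I pinched both levers, pulled the front to its stop and held it there for over 4 s, then handed the job in at 13.7 s with the gripper still holding; `close_job()` returned no verdict, and I never touched the pencil, eraser, tin or mug.

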